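# Scan the run sticker, then the reagent bottle

## Task

Book the blue-band bottle to today's run with the cordless barcode scanner: grip the scanner so that a finger squeezes its orange trigger, draw it up out of its charging cradle and read the sticker on the open log book, pausing there about a second with the window a hand's breadth above it. Then turn the scanner to point slantwise at the barcode on the bottle with the blue band and read it from about a hand's breadth in front. Finish while still holding the scanner up, trigger squeezed and steady on the blue-band barcode; do not knock or shift the bottles, jars and vials.

Things in the scene. Friction and masses are not known exactly. Their poses are not given: they have to be found in the camera images.
- scanner: cordless stick scanner, 28 mm (x) by 34 mm (y) by 150 mm tall, light grey with dark nose and end cap, 0.12 kg. Origin: middle of the scan window in the end face of the nose, which at the start points down in the cradle; z runs from the nose up along the stick and the scanner looks along -z. Its -x face carries the orange trigger
- window (a point): the scan window, same point and axes as the scanner. With the trigger held in it reads a barcode whose middle lies within 15 mm of its line of sight (-z) and 45 to 130 mm ahead, seen up to 57 degrees (1.0 rad) off square to the label; 75 to 90 mm ahead and 45 degrees off square reads well. Roll about the line of sight does not matter
- grip_point (a point): point on the scanner's axis level with the middle of the trigger, 118 mm up from the window and 32 mm below the top end; pads that close along the scanner's x here press the trigger and the plain back face (28 mm apart, 31 mm over the trigger)
- trigger (a joint): travel of the orange trigger, a spring push pad 16 mm wide and 32 mm long that stands 3 mm proud of the scanner's -x face, in m: 0 out, 0.003 pressed level with the face; held in above 0.002. Takes 4 N. A grip across the scanner's y faces does not press it
- cradle: dark charging cradle, fixed: foot 84 mm (x) by 64 mm (y) by 12 mm high, upright open-topped well 58 mm deep (front wall 40 mm), rim 70 mm above the table. Origin under the middle of the foot, z up. The scanner stands nose down in the well, axes parallel to the cradle's, window 12 mm above the table, 1.2 mm play on each side; it comes out straight upwards
- run_label: white sticker 56 by 40 mm with a barcode and a green band, flat on the left page of the open log book, facing up; origin in its middle on the paper, 11 mm above the table, z up
- label_blue: white sticker with a barcode under a blue band, 56 mm wide and 44 mm high, wrapped round the side of the blue-band bottle; origin in its middle on the bottle's wall, 58 mm above the table; it faces outward along its own -x (level), z up. The barcode to finish on
- bottle_blue: clear plastic bottle with the blue-band sticker, 83 mm across and 150 mm tall, loose, standing on the table; origin under its middle, z up, sticker on its -x side. Which bottle stands left or right varies
- bottle_orange: the like bottle with an orange-band sticker, 80 mm across and 142 mm tall, loose; origin under its middle. Not the one to scan
- logbook: open log book, 235 mm (x) by 300 mm (y) by 11 mm thick, fixed; origin under its middle
- jar_1: jar with screw lid, 48 mm across, 80 mm tall, loose; origin under its middle
- jar_3: short jar with screw lid, 39 mm across, 46 mm tall, loose; origin under its middle
- vial_white: small vial with white cap, 19 mm across, 32 mm tall, loose; origin under its middle
- vial_blue: small vial with blue cap, 19 mm across, 32 mm tall, loose; origin under its middle

How it is judged:
By the outcome, as a careful person would: the job done as asked, in the order asked, and still so for the second after the job is handed in, while the arm keeps its last pose, push and grip.
It also fails if it takes over 40 s, if anything falls off the work surface, if the arm or the gripper's body presses on something with over 40 N, if the wrist force passes 120 N, or if a joint passes its speed limit or range.

## Robot

A 6-joint arm with a two-finger parallel gripper is mounted at the origin on a cart in front of the work surface, level with it; the furniture and walls round the work are solid. World frame = base frame: x ahead of the robot, y to its left, z up, the work surface at z = 0. Lengths are in m, angles in rad, forces in N, time in s.
With the tool pointing down it reaches from about 0.3 to 0.85 m from the base axis. Payload 5.4 kg.
Tool frame: the origin (TCP) lies between the finger pads; the fingertips stand 25 mm ahead of it and the grasp point (between the pads) lies 6 mm ahead of it (robot.nose_length is the distance from the TCP to the fingertips, in m); z points along the fingers, y is the line along which they close (so a half turn about z gives the same grasp; the last joint's range is limited). The gripper opens to 85 mm and grips with 20 to 120 N. Pads are 22 mm wide; open, the fingers measure 114 mm over their backs; the gripper's body (76 mm by 85 mm) begins 54 mm behind the grasp point. The pads swing forward as they close: fully open they stand 13 mm farther back than shut.
Start: joints at [0.909, 0.158, 1.597, -0, 1.386, -0.21], TCP at [0.251, 0.517, 0.256] pointing down, gripper open.
Joint ranges: [-2.91, 2.91], [-0.94, 2.29], [0.18, 2.7], [-1.29, 4.43], [0.17, 2.64], [-3, 3]. Speed limits (rad/s): [2.57, 2.57, 3.14, 3.14, 3.14, 3.14].

## Interface

Orientations are given as a unit quaternion [x, y, z, w].
In Python, from station import robot, cams, ticket gives the robot as it stands.
- The arm moves only by the shell command python3 -m jog 'ROWS'. ROWS is a JSON object whose one key "increments" holds a list of rows, each an object of numbers: "x", "y", "z": the shift along the tool's x, y, z in cm; "turn": the turn about the tool's z in rad; "grip": the closure, from -1 (fully open) to 1 (shut). A call has 1 to 12 rows; each row shifts and turns the commanded pose from where the row before left it, along the tool's axes as they then stand; what a row does not reach is not made up. A row lasts 1/10 s, in which the tool goes at most 50 mm and 8.59 degrees, less where a joint would pass 70% of its speed; a pose out of reach is approached as far as the arm can. A call is refused whole if a number of a shift passes 5 or a number of a turn 0.15, either way. A call with a gripper value outside its range is refused whole. The fingers move at their own pace and stop on an object; the grip force is fixed at half the most. Time passes only in rows, so rows that do not move let the fingers close. It gives the time, the measured TCP pose, the force, the opening and the grip force at its end, in the units of the state.
- robot.observe(): the state, without advancing time (a new reading comes with each control period).
- cams.read_camera(name): name is "side" or "top"; returns (picture, depth): 384x512x3 uint8, red, green, blue; 384x512 float32, m along the optical axis (not along the pixel's ray), 0 where there is no reading.
- cams.get_calibration(name): a dict with "mtx" (3x3 intrinsics, pixels), "extrinsics" (4x4, takes a point from camera to world coordinates). Camera axes: x right, y up, looking along -z (the intrinsics and any distortion apply to the point x, -y, -z); pixel columns grow to the right and rows downward; lengths in m; the calibration is good to about 2 mm. A picture is of the moment at which its call begins. get_calibration takes no time and is no camera call.
- ticket.close_job(): hands the job in; it is judged then, once.
The state is a dict: "time": time; "joint_positions": joint angles; "qvel": joint speeds; "tau": joint torques, N m; "tool_pos": TCP position; "eef_rot": TCP orientation; "wrist_force": force on the tool from outside, world axes, zero at the start; "ft_torque": the same for the moment, N m; "width": finger opening in m; "grasp_force": force on a finger pad.
Only numpy, scipy, OpenCV 4.12 (cv2) and the standard library are available. Lean on these libraries where they do the work, as an engineer would, in place of code of your own. Each camera call takes 0.05 s, during which the arm holds its last target. There are 200 camera calls.

## Working session

There is one attempt and no reset: what is moved stays moved. The work goes in short steps, Python scripts to look and compute and a shell command to move; the robot and the scene stay as the last step left them, time stands still between calls to the robot, and variables do not carry over. Pictures are saved under pics/ and viewed, at most 10 in all, crops included, and the job is handed in when it is done.

```bash
ls; mkdir -p pics
python3 - <<'E'
from station import robot,cams
import cv2,numpy as np
o=robot.observe()
print({k:np.round(v,3) for k,v in o.items()}, robot.nose_length)
for n in("top","side"):
    p,d=cams.read_camera(n);cv2.imwrite(f"pics/{n}0.png",cv2.resize(p[:,:,::-1],(800,600),interpolation=cv2.INTER_CUBIC));np.savez(f"{n}0.npz",p=p,d=d)
    c=cams.get_calibration(n);print(n,{k:np.round(v,3).tolist() if not isinstance(v,str) else v for k,v in c.items()})
E
```

```text
pics
{'time': np.float64(0.0), 'joint_positions': array([ 0.909,  0.159,  1.598, -0.   ,  1.386, -0.21 ]), 'qvel': array([ 0.001,  0.001,  0.001, -0.   ,  0.001, -0.002]), 'tau': array([-1.0000e-03, -3.9602e+01, -3.3142e+01, -1.0000e-03,  9.0000e-03,
        0.0000e+00]), 'tool_pos': array([0.251, 0.517, 0.255]), 'eef_rot': array([ 0.224,  0.975, -0.001, -0.   ]), 'wrist_force': array([0.552, 0.539, 1.435]), 'ft_torque': array([ 0.026,  0.04 , -0.026]), 'grasp_force': np.float64(0.0), 'width': np.float64(0.085)} 0.025
top {'mtx': [[488.435, 0.0, 256.925], [0.0, 488.435, 190.211], [0.0, 0.0, 1.0]], 'extrinsics': [[-0.002, 0.997, -0.073, 0.461], [-1.0, -0.002, 0.005, -0.16], [0.005, 0.073, 0.997, 1.309], [0.0, 0.0, 0.0, 1.0]]}
side {'mtx': [[478.988, 0.0, 247.994], [0.0, 478.988, 189.158], [0.0, 0.0, 1.0]], 'extrinsics': [[0.997, 0.053, -0.049, 0.496], [-0.072, 0.631, -0.772, -1.092], [-0.01, 0.774, 0.633, 0.881], [0.0, 0.0, 0.0, 1.0]]}
```

View pics/top0.png

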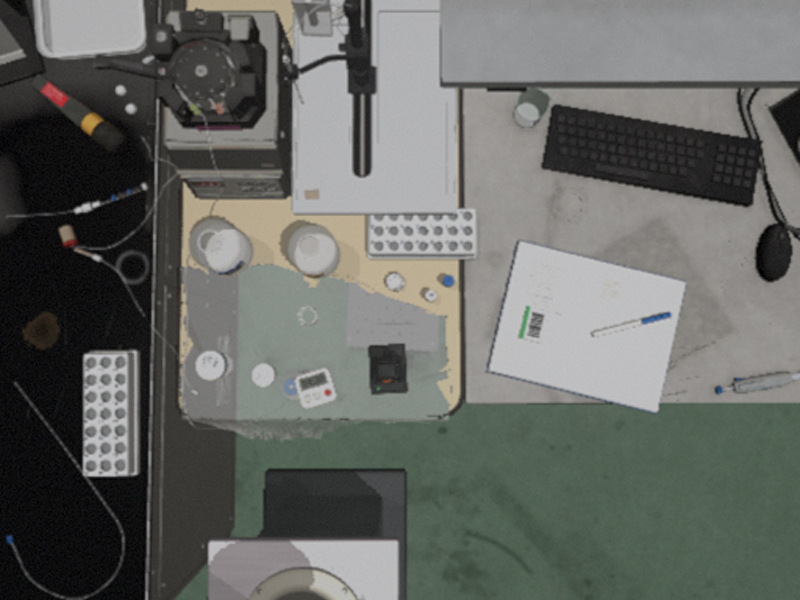

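View pics/side0.png

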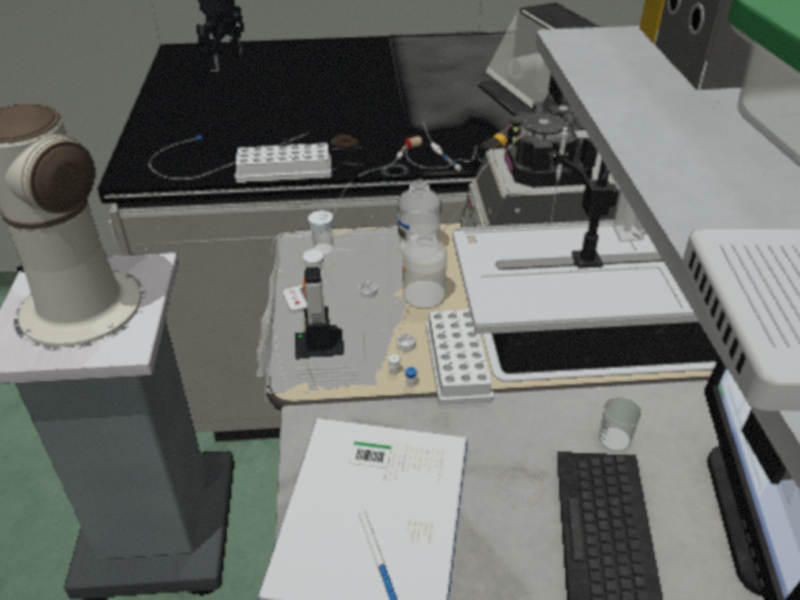

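The top view shows the cradle and scanner at (388,368), the green-band sticker at (530,323), and the bottles at (225,250) (blue edge at its lower side) and (314,250). The side view shows the scanner at (315,300) with its trigger to the left, and the blue sticker on the far bottle at (403,232). Next I'll enlarge these.

```bash
cat > h.py <<'E'
import numpy as np
from station import cams
def w(n,u,v,d):  # pixel+depth -> world
    c=cams.get_calibration(n);K=c["mtx"];x=(u-K[0][2])/K[0][0]*d;y=(v-K[1][2])/K[1][1]*d
    return (np.array(c["extrinsics"])@[x,-y,-d,1])[:3]
def wz(n,u,v,z):  # pixel on plane z
    a=w(n,u,v,.5);b=w(n,u,v,1.);return a+(b-a)*(z-a[2])/(b[2]-a[2])
def px(n,P):
    c=cams.get_calibration(n);K=np.array(c["mtx"]);q=np.linalg.inv(c["extrinsics"])@[*P,1]
    return K[0,0]*q[0]/-q[2]+K[0,2],K[1,1]*-q[1]/-q[2]+K[1,2]
E
python3 - <<'E'
import cv2,numpy as np
from h import *
t=np.load("top0.npz")["p"][:,:,::-1];s=np.load("side0.npz")["p"][:,:,::-1]
R=lambda im,x,y,w,h,S:cv2.resize(im[y:y+h,x:x+w],(w*S,h*S),interpolation=cv2.INTER_CUBIC)
a=R(t,220,205,60,55,6);b=R(t,110,135,120,50,6)[:, :440*2]
cv2.imwrite("pics/c1.png",np.vstack([np.hstack([a,R(t,315,190,60,55,6)]),R(t,115,130,120,45,6)]))
cv2.imwrite("pics/c2.png",np.hstack([R(s,180,160,50,75,8),R(s,245,112,50,75,8)]))
print(px("top",[.251,.517,.256]),px("side",[.251,.517,.256]))
E
```

```text
(np.float64(-65.62582149919547), np.float64(326.41036697135286)) (np.float64(143.98604948218366), np.float64(36.41973390402106))
```

View pics/c1.png

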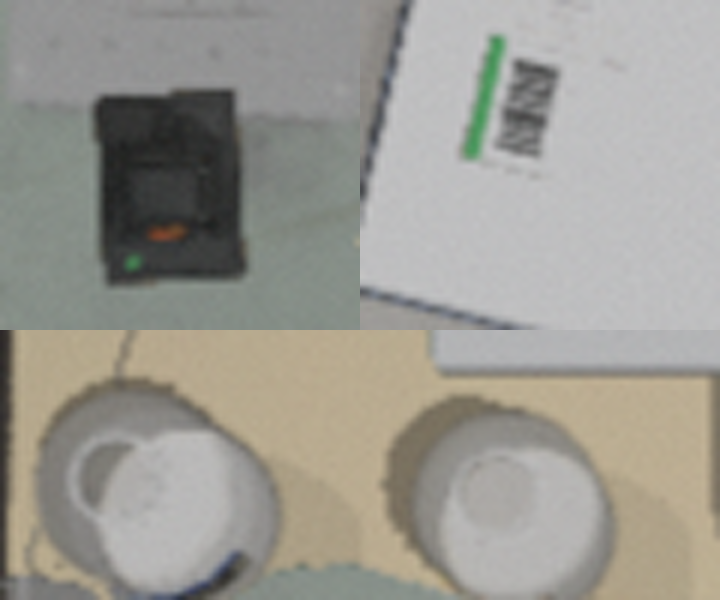

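View pics/c2.png

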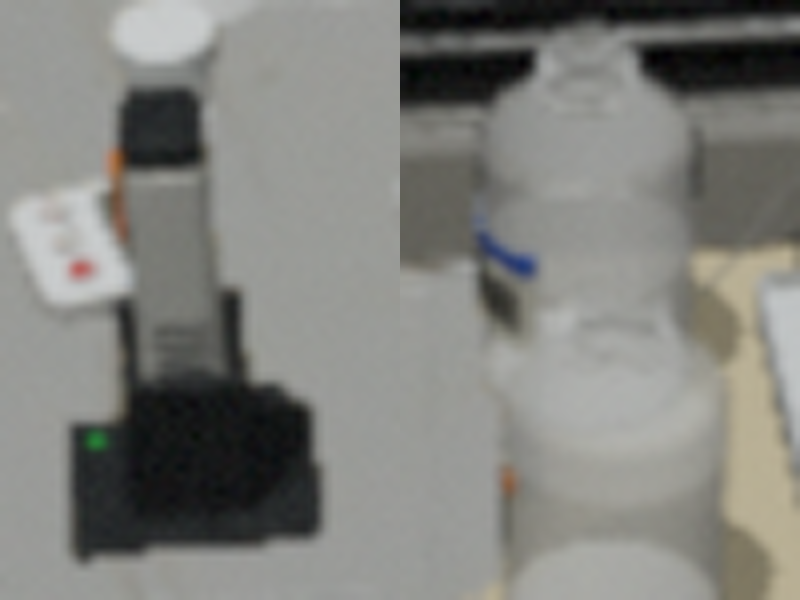

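Findings from the crops:
- **Cradle:** it is nearly square to the world axes. The trigger (orange, c1 at (167,232)) faces the robot, and the scanner top is at c1 (163,192).
- **Run label:** the green band runs from c1 (495,37) to (472,158), and the barcode centre is at (527,107).
- **Blue label:** the band spans c2 (480,235) to (535,270), and in the top view it arcs from c1 (170,600) to (243,555).

Now the numbers.

Run:
```python
import cv2,numpy as np
from h import *
np.set_printoptions(precision=4,suppress=True)
T=lambda x,y:(220+x/6,205+y/6)
for n,p,z in[("foot1",T(107,282),.012),("foot2",T(243,274),.012),("back1",T(97,100),.012),("back2",T(236,92),.012),("scantop",T(163,192),.162),("trig",T(167,232),.13)]:print(n,wz("top",*p,z))
G=lambda x,y:(315+(x-360)/6,190+y/6)
for p in[(495,37),(472,158),(527,107)]:print("lab",wz("top",*G(*p),.011))
B=lambda x,y:(115+x/6,130+(y-330)/6)
for p in[(170,600),(205,588),(243,555)]:print("band top",wz("top",*B(*p),.074))
S=lambda x,y:(245+(x-400)/8,112+y/8)
for p,z in[((480,240),.074),((508,258),.074),((535,268),.074)]:print("band side",wz("side",*S(*p),z))
S1=lambda x,y:(180+x/8,160+y/8)
for p in[(162,95),(120,130),(200,130)]:print("scan side",wz("side",*S1(*p),.162))
# clouds
for n in("top","side"):
    d=np.load(n+"0.npz")["d"];v,u=np.mgrid[0:384,0:512]
    c=cams.get_calibration(n);K=np.array(c["mtx"]);P=np.stack([(u-K[0,2])/K[0,0]*d,-(v-K[1,2])/K[1,1]*d,-d,np.ones_like(d)],-1)@np.array(c["extrinsics"]).T
    P=P[...,:3];np.save(n+"P.npy",P)
    m=(d>0)&(P[...,0]>.2)&(P[...,0]<.45)&(P[...,1]>-.25)&(P[...,1]<.0)
    q=P[m&(P[...,2]>.15)&(P[...,2]<.175)];print(n,"scantop",len(q),q.min(0),q.max(0),q.mean(0))
    for lo,hi in((.02,.05),(.05,.08),(.08,.11),(.12,.16)):
        q=P[(d>0)&(P[...,2]>lo)&(P[...,2]<hi)&(P[...,0]>.4)&(P[...,0]<.7)&(P[...,1]>-.1)&(P[...,1]<.35)]
        print(n,lo,len(q),q[:,:2].min(0) if len(q) else'',q[:,:2].max(0) if len(q) else'')
    m=(d>0)&(P[...,2]>.02)&(P[...,0]>.15)&(P[...,0]<.8)&(abs(P[...,1])<.45)
    k,L,st,ce=cv2.connectedComponentsWithStats(m.astype(np.uint8))
    for i in range(1,k):
        if st[i,4]>25:q=P[L==i];print("  comp",st[i,4],np.median(q,0),q.min(0),q.max(0))
```

```text
foot1 [ 0.3929 -0.1155  0.012 ]
foot2 [ 0.3963 -0.1753  0.012 ]
back1 [ 0.4728 -0.111   0.012 ]
back2 [ 0.4762 -0.1724  0.012 ]
scantop [ 0.4355 -0.1424  0.162 ]
trig [ 0.4189 -0.1435  0.13  ]
lab [ 0.5401 -0.381   0.011 ]
lab [ 0.4864 -0.37    0.011 ]
lab [ 0.509  -0.3947  0.011 ]
band top [0.5909 0.1225 0.074 ]
band top [0.596  0.1077 0.074 ]
band top [0.6101 0.0919 0.074 ]
band side [0.5955 0.1151 0.074 ]
band side [0.605  0.1021 0.074 ]
band side [0.6144 0.0946 0.074 ]
scan side [ 0.4382 -0.1374  0.162 ]
scan side [ 0.4254 -0.1541  0.162 ]
scan side [ 0.4499 -0.1562  0.162 ]
top scantop 155 [ 0.4212 -0.1561  0.1503] [ 0.4472 -0.1254  0.1674] [ 0.4351 -0.1408  0.161 ]
top 0.02 339 [ 0.4041 -0.0596] [0.6998 0.2146]
top 0.05 504 [ 0.4071 -0.0597] [0.6979 0.235 ]
top 0.08 5349 [ 0.4    -0.0593] [0.6999 0.35  ]
top 0.12 1953 [ 0.4003 -0.1   ] [0.6995 0.3494]
  comp 6962 [ 0.7636 -0.3248  0.5561] [ 0.7341 -0.45    0.502 ] [ 0.8    -0.2022  0.5615]
  comp 36147 [0.6139 0.2788 0.1068] [ 0.15   -0.288   0.0201] [0.8    0.45   0.2645]
  comp 917 [ 0.6234 -0.0236  0.1115] [ 0.5874 -0.0597  
[... 558 characters left out ...]
02 1096 [ 0.4003 -0.0655] [0.7   0.266]
side 0.05 847 [ 0.4006 -0.0674] [0.6998 0.2637]
side 0.08 2490 [ 0.4002 -0.0847] [0.6997 0.3499]
side 0.12 961 [ 0.4008 -0.1   ] [0.7    0.3496]
  comp 2955 [ 0.7588 -0.3437  0.5551] [ 0.7344 -0.45    0.5012] [ 0.8    -0.2043  0.5574]
  comp 47 [0.2247 0.4472 0.3095] [0.2119 0.4396 0.2919] [0.2329 0.4499 0.3342]
  comp 18748 [0.6375 0.2231 0.1046] [ 0.15   -0.2959  0.0201] [0.8    0.4499 0.2647]
  comp 901 [ 0.435  -0.1592  0.0681] [ 0.4071 -0.1728  0.02  ] [0.4682 0.0815 0.1649]
  comp 49 [ 0.5571 -0.2208  0.0298] [ 0.5496 -0.2278  0.0203] [ 0.5655 -0.2058  0.0344]
  comp 53 [ 0.5828 -0.2512  0.0297] [ 0.5748 -0.2567  0.0203] [ 0.5907 -0.2371  0.0349]
```

Run:
```python
import cv2,numpy as np
from scipy.optimize import least_squares
from h import *
np.set_printoptions(precision=4,suppress=True)
for n,r in(("top",(130,130,175,190)),("side",(245,130,275,175))):
    p=np.load(n+"0.npz")["p"].astype(int)
    m=(p[...,2]-p[...,0]>35);x0,y0,x1,y1=r
    v,u=np.nonzero(m[y0:y1,x0:x1]);v+=y0;u+=x0
    for c in np.unique(u):print(n,c,v[u==c].min(),v[u==c].max(),wz(n,c,v[u==c].mean(),.074)[:2],end=' | ')
    print()
for n in("top","side"):
    P=np.load(n+"P.npy");
    for lo,hi in((.03,.06),(.06,.1)):
        q=P[(P[...,2]>lo)&(P[...,2]<hi)&(P[...,0]>.57)&(P[...,0]<.69)&(P[...,1]>.045)&(P[...,1]<.2)][:,:2]
        # front-side points only
        f=least_squares(lambda c:np.hypot(*(q-c).T)-.0415,[.63,.125],loss="soft_l1",f_scale=.002)
        print(n,lo,len(q),f.x,np.median(abs(f.fun)))
```

```text
side 255 141 142 [0.5957 0.1178] | side 256 142 143 [0.5983 0.1121] | side 257 143 144 [0.6008 0.1065] | side 258 143 144 [0.6038 0.1062] | side 259 144 145 [0.6064 0.1006] | side 260 144 145 [0.6093 0.1004] | side 261 144 145 [0.6123 0.1001] | 
top 0.03 85 [0.6339 0.1315] 0.0008068162439944168
top 0.06 197 [0.633  0.1296] 0.002973106075743359
side 0.03 88 [0.6344 0.1293] 0.0009614474988164715
side 0.06 266 [0.6341 0.1295] 0.00145120638486455
```

```bash
python3 -m jog '{"increments":[{"x":-1,"turn":0.05}]}'
```

```text
schema error: expected keys x, y, z, turn, grip
```

```bash
python3 - <<'E'
import cv2,numpy as np
from h import *
p=np.load("top0.npz")["p"].astype(int)
for u in range(128,160):
    col=p[165:182,u]; b=col[:,2]-col[:,0];i=b.argmax();P=wz("top",u,165+i,.074)
    print(u,165+i,b[i],np.round(P[:2],3),round(np.degrees(np.arctan2(P[1]-.13,P[0]-.634))%360),end=' | ')
E
python3 -m jog '{"increments":[{"x":-5,"y":0,"z":0,"turn":0.15,"grip":-1},{"x":-5,"y":0,"z":0,"turn":0.15,"grip":-1}]}'
```

```text
128 174 -1 [0.594 0.161] 142 | 129 174 0 [0.594 0.159] 144 | 130 166 -2 [0.614 0.157] 127 | 131 169 -2 [0.606 0.154] 139 | 132 180 0 [0.578 0.151] 159 | 133 177 -1 [0.586 0.149] 159 | 134 173 5 [0.596 0.146] 157 | 135 173 0 [0.596 0.144] 160 | 136 174 9 [0.594 0.141] 165 | 137 174 16 [0.594 0.139] 168 | 138 174 17 [0.594 0.136] 172 | 139 174 11 [0.594 0.133] 175 | 140 174 18 [0.594 0.131] 179 | 141 174 29 [0.594 0.128] 182 | 142 174 25 [0.594 0.126] 186 | 143 174 25 [0.594 0.123] 189 | 144 174 25 [0.593 0.121] 193 | 145 173 17 [0.596 0.118] 197 | 146 173 29 [0.596 0.116] 201 | 147 173 27 [0.596 0.113] 204 | 148 172 30 [0.599 0.111] 209 | 149 172 25 [0.599 0.108] 212 | 150 171 17 [0.601 0.106] 216 | 151 170 25 [0.604 0.103] 221 | 152 169 27 [0.606 0.101] 227 | 153 168 23 [0.609 0.098] 232 | 154 167 17 [0.611 0.096] 237 | 155 177 3 [0.586 0.093] 218 | 156 175 2 [0.591 0.09 ] 223 | 157 173 2 [0.596 0.088] 228 | 158 181 3 [0.576 0.085] 218 | 159 173 3 [0.596 0.083] 231 | time: 0.3
tool_pos: [0.3374, 0.4672, 0.2558]
eef_rot: [0.368, 0.93, -0.0, -0.0]
wrist_force: [0.3, 0.6, 1.1]
width: 0.0857
grasp_force: 0.0
```

```bash
cat >> h.py <<'E'
def need(P,ang=None):  # remaining shift in tool axes (cm) and turn (rad), tool-x world angle ang deg
    from station import robot
    from scipy.spatial.transform import Rotation as R
    o=robot.observe();M=R.from_quat(o["eef_rot"]).as_matrix();a=np.degrees(np.arctan2(M[1,0],M[0,0]))
    print("t",round(float(o["time"]),2),"tcp",np.round(o["tool_pos"],4),"xang",round(a,2),"tilt",np.round(M[:,2],3),"F",np.round(o["wrist_force"],1),"w",round(float(o["width"]),4),"gf",round(float(o["grasp_force"]),1),"q",np.round(o["joint_positions"],2))
    d=np.array(P)-o["tool_pos"];print("cm now",np.round(M.T@d*100,2))
    if ang is not None:
        t=((a-ang+180)%360-180);c,s=np.cos(np.radians(ang)),np.sin(np.radians(ang))
        print("turn",round(np.radians(t),3),"cm after turn",np.round([100*(c*d[0]+s*d[1]),100*(s*d[0]-c*d[1]),-100*d[2]],2))
E
python3 -m jog '{"increments":[{"x":-5,"y":0,"z":0,"turn":0.15,"grip":-1},{"x":-5,"y":0,"z":0,"turn":0.15,"grip":-1},{"x":-5,"y":0,"z":0,"turn":0.15,"grip":-1},{"x":-5,"y":0,"z":0,"turn":0.15,"grip":-1},{"x":-5,"y":0,"z":0,"turn":0.15,"grip":-1},{"x":-5,"y":0,"z":0,"turn":0.01,"grip":-1},{"x":-5,"y":0,"z":0,"turn":0,"grip":-1},{"x":0,"y":0,"z":0,"turn":0,"grip":-1}]}'
python3 -c "
from h import *
need([.4355,-.142,.24],93)"
```

```text
time: 1.1
tool_pos: [0.4653, 0.1501, 0.2559]
eef_rot: [0.688, 0.725, -0.001, 0.001]
wrist_force: [0.4, 1.0, -1.3]
width: 0.0859
grasp_force: 0.0
t 1.1 tcp [0.4653 0.1501 0.2559] xang 92.98 tilt [-0.001 -0.002 -1.   ] F [ 0.4  1.  -1.3] w 0.0859 gf 0.0 q [ 0.07 -0.07  1.83 -0.    1.38  0.01]
cm now [-29.01  -4.49   1.65]
turn -0.0 cm after turn [-29.01  -4.5    1.59]
```

```bash
python3 -m jog '{"increments":[{"x":-4.8,"y":-0.8,"z":0,"turn":0,"grip":-1},{"x":-4.8,"y":-0.8,"z":0,"turn":0,"grip":-1},{"x":-4.8,"y":-0.8,"z":0,"turn":0,"grip":-1},{"x":-4.8,"y":-0.8,"z":0,"turn":0,"grip":-1},{"x":-4.8,"y":-0.8,"z":0,"turn":0,"grip":-1},{"x":-3,"y":-0.5,"z":1,"turn":0,"grip":-1},{"x":-2,"y":0,"z":0.6,"turn":0,"grip":-1},{"x":0,"y":0,"z":0,"turn":0,"grip":-1}]}'
python3 -c "
from h import *
need([.4355,-.142,.136],93)"
```

```text
time: 1.9
tool_pos: [0.4365, -0.1383, 0.2391]
eef_rot: [0.687, 0.727, -0.0, -0.001]
wrist_force: [0.9, 0.6, -0.7]
width: 0.0853
grasp_force: 0.0
t 1.9 tcp [ 0.4365 -0.1383  0.2391] xang 93.21 tilt [-0.002  0.001 -1.   ] F [ 0.9  0.6 -0.7] w 0.0853 gf 0.0 q [-0.57 -0.14  1.93 -0.    1.35 -0.63]
cm now [-0.38 -0.1  10.31]
turn 0.004 cm after turn [-0.37 -0.12 10.31]
```

```bash
python3 -m jog '{"increments":[{"x":-0.4,"y":-0.1,"z":2,"turn":0,"grip":-1},{"x":0,"y":0,"z":3,"turn":0,"grip":-1},{"x":0,"y":0,"z":3,"turn":0,"grip":-1},{"x":0,"y":0,"z":1.5,"turn":0,"grip":-1},{"x":0,"y":0,"z":0.8,"turn":0,"grip":-1},{"x":0,"y":0,"z":0,"turn":0,"grip":-1},{"x":0,"y":0,"z":0,"turn":0,"grip":-0.1},{"x":0,"y":0,"z":0,"turn":0,"grip":-0.1},{"x":0,"y":0,"z":0,"turn":0,"grip":-0.1}]}'
python3 - <<'E'
from h import *
import cv2
need([.4355,-.142,.136],93)
s,_=cams.read_camera("side");t,_=cams.read_camera("top");s=s[:,:,::-1];t=t[:,:,::-1]
R=lambda im,x,y,w,h,S:cv2.resize(im[y:y+h,x:x+w],(w*S,h*S),interpolation=cv2.INTER_CUBIC)
cv2.imwrite("pics/g1.png",np.hstack([R(s,170,130,70,100,6)]))
E
```

```text
time: 2.8
tool_pos: [0.437, -0.1414, 0.1383]
eef_rot: [0.686, 0.728, 0.0, 0.001]
wrist_force: [-0.2, 0.1, -0.6]
width: 0.0471
grasp_force: 0.0
t 2.8 tcp [ 0.437  -0.1414  0.1383] xang 93.38 tilt [ 0.002 -0.001 -1.   ] F [-0.2  0.1 -0.6] w 0.0471 gf 0.0 q [-0.58 -0.02  2.03  0.    1.13 -0.64]
cm now [-0.05 -0.15  0.23]
turn 0.007 cm after turn [-0.05 -0.15  0.23]
```

View pics/g1.png

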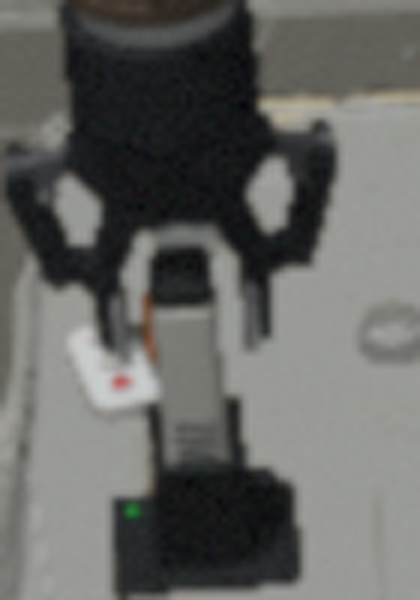

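The picture shows the pads (inner edges at about 131 and 242) straddling the scanner (150 to 220) nearly centred, level with the orange trigger at (148,320). I'll shift slightly and close.

```bash
python3 -m jog '{"increments":[{"x":0,"y":-0.1,"z":0.2,"turn":0,"grip":-0.1},{"x":0,"y":0,"z":0,"turn":0,"grip":1},{"x":0,"y":0,"z":0,"turn":0,"grip":1},{"x":0,"y":0,"z":0,"turn":0,"grip":1},{"x":0,"y":0,"z":0,"turn":0,"grip":1},{"x":0,"y":0,"z":0,"turn":0,"grip":1},{"x":0,"y":0,"z":0,"turn":0,"grip":1}]}'
python3 -c "
from h import *
need([.4355,-.142,.136],93)"
```

```text
time: 3.6
tool_pos: [0.4354, -0.1412, 0.1354]
eef_rot: [0.686, 0.728, 0.0, 0.0]
wrist_force: [0.6, -0.8, 0.1]
width: 0.0277
grasp_force: 60.1
t 3.6 tcp [ 0.4354 -0.1412  0.1354] xang 93.38 tilt [ 0. -0. -1.] F [ 0.6 -0.8  0.1] w 0.0277 gf 60.1 q [-0.58 -0.01  2.03 -0.    1.12 -0.64]
cm now [-0.08  0.01 -0.06]
turn 0.007 cm after turn [-0.08  0.01 -0.06]
```

Held with the trigger in (27.7 mm opening, 60 N). Lift and go to the run label.

```bash
python3 -m jog '{"increments":[{"x":0,"y":0,"z":-1,"turn":0,"grip":1},{"x":0,"y":0,"z":-2,"turn":0,"grip":1},{"x":0,"y":0,"z":-3,"turn":0,"grip":1},{"x":0,"y":0,"z":-2.4,"turn":0,"grip":1},{"x":-2.4,"y":0.6,"z":0,"turn":0,"grip":1},{"x":-4,"y":0.9,"z":0,"turn":0,"grip":1},{"x":-5,"y":1.2,"z":0,"turn":0,"grip":1},{"x":-5,"y":1.2,"z":0,"turn":0,"grip":1},{"x":-4,"y":0.9,"z":0,"turn":0,"grip":1},{"x":-3,"y":0.7,"z":0,"turn":0,"grip":1},{"x":-2,"y":0.5,"z":0,"turn":0,"grip":1},{"x":0,"y":0,"z":0,"turn":0,"grip":1}]}'
python3 - <<'E'
from h import *
import cv2
need([.51,-.391,.219],93)
s,_=cams.read_camera("side");cv2.imwrite("pics/r1.png",cv2.resize(s[130:384,120:400,::-1],None,fx=2.3,fy=2.3,interpolation=cv2.INTER_CUBIC))
E
```

```text
time: 4.8
tool_pos: [0.509, -0.3907, 0.2192]
eef_rot: [0.687, 0.727, -0.0, -0.0]
wrist_force: [-0.4, 0.9, -0.7]
width: 0.0276
grasp_force: 60.4
t 4.8 tcp [ 0.509  -0.3907  0.2192] xang 93.26 tilt [-0.001 -0.    -1.   ] F [-0.4  0.9 -0.7] w 0.0276 gf 60.4 q [-0.84  0.36  1.44 -0.    1.35 -0.9 ]
cm now [-0.03  0.1   0.02]
turn 0.005 cm after turn [-0.03  0.1   0.02]
```

View pics/r1.png

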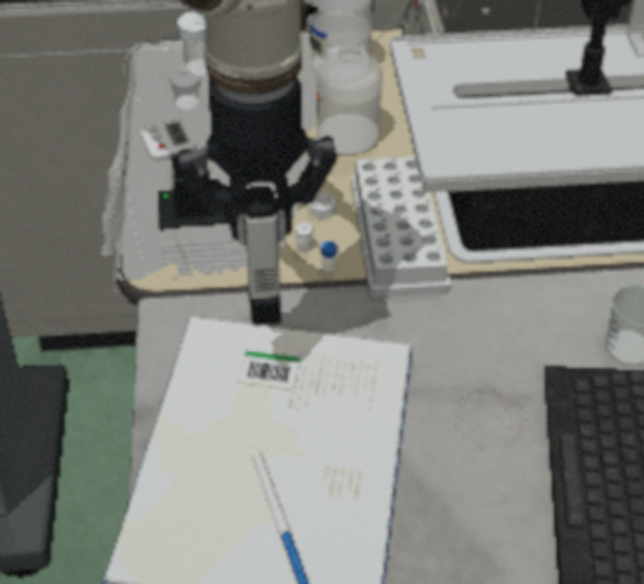

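Scanner is vertical, nose end at (265,318), with the sticker (270,370) below it in this slanted view; that fits the numbers. I'll dwell here. The moves cannot tilt the tool, so I'll tilt the scanner in the pads (about the closing line) against the fixed cradle's outer wall.

```bash
python3 -m jog '{"increments":[{"x":0,"y":0.1,"z":0,"turn":0,"grip":1},{"x":0,"y":0,"z":0,"turn":0,"grip":1},{"x":0,"y":0,"z":0,"turn":0,"grip":1},{"x":0,"y":0,"z":0,"turn":0,"grip":1},{"x":0,"y":0,"z":0,"turn":0,"grip":1},{"x":0,"y":0,"z":0,"turn":0,"grip":1},{"x":0,"y":0,"z":0,"turn":0,"grip":1},{"x":0,"y":0,"z":0,"turn":0,"grip":1},{"x":0,"y":0,"z":0,"turn":0,"grip":1},{"x":0,"y":0,"z":0,"turn":0,"grip":1},{"x":0,"y":0,"z":0,"turn":0,"grip":1},{"x":0,"y":0,"z":0,"turn":0,"grip":1}]}'
python3 -m jog '{"increments":[{"x":0,"y":0,"z":0,"turn":0,"grip":1},{"x":0,"y":0,"z":0,"turn":0,"grip":1},{"x":2.5,"y":-0.5,"z":0,"turn":0,"grip":1},{"x":4,"y":-0.7,"z":0,"turn":0,"grip":1},{"x":4.5,"y":-0.8,"z":0,"turn":0,"grip":1},{"x":4.5,"y":-0.8,"z":0,"turn":0,"grip":1},{"x":4.5,"y":-0.8,"z":0,"turn":0,"grip":1},{"x":4.5,"y":-0.8,"z":0,"turn":0,"grip":1},{"x":4.5,"y":-0.7,"z":0,"turn":0,"grip":1},{"x":3,"y":-0.3,"z":0,"turn":0,"grip":1},{"x":1.5,"y":-0.1,"z":0,"turn":0,"grip":1},{"x":0,"y":0,"z":0,"turn":0,"grip":1}]}'
python3 - <<'E'
from h import *
need([.4355,-.06,.150],93)
P=np.load("topP.npy");q=P[(abs(P[...,0]-.435)<.04)&(abs(P[...,1]+.04)<.045)&(P[...,2]>-.1)]
print("max z near timer",np.percentile(q[:,2],[50,99]),q[:,2].max())
E
```

```text
time: 6.05
tool_pos: [0.5103, -0.3884, 0.2193]
eef_rot: [0.686, 0.728, -0.0, -0.0]
wrist_force: [-0.1, -0.3, -1.8]
width: 0.0274
grasp_force: 60.4
time: 7.25
tool_pos: [0.4354, -0.0555, 0.2195]
eef_rot: [0.685, 0.729, 0.0, 0.0]
wrist_force: [-0.3, -1.5, -0.7]
width: 0.0274
grasp_force: 60.3
t 7.25 tcp [ 0.4354 -0.0555  0.2195] xang 93.54 tilt [ 0.001  0.    -1.   ] F [-0.3 -1.5 -0.7] w 0.0274 gf 60.3 q [-0.4  -0.18  2.    0.    1.31 -0.47]
cm now [-0.45 -0.02  6.95]
turn 0.01 cm after turn [-0.45 -0.01  6.95]
max z near timer [0.00578181 0.02150862] 0.022973625487864968
```

```bash
python3 -m jog '{"increments":[{"x":-0.5,"y":0,"z":2,"turn":0,"grip":1},{"x":0,"y":0,"z":3,"turn":0,"grip":1},{"x":0,"y":0,"z":2,"turn":0,"grip":1},{"x":-1,"y":0,"z":0,"turn":0,"grip":1},{"x":-1,"y":0,"z":0,"turn":0,"grip":1},{"x":-1,"y":0,"z":0,"turn":0,"grip":1},{"x":-1,"y":0,"z":0,"turn":0,"grip":1},{"x":-0.7,"y":0,"z":0,"turn":0,"grip":1},{"x":-0.7,"y":0,"z":0,"turn":0,"grip":1}]}'
python3 -c "
from h import *
need([.4355,-.182,.150],93)"
```

```text
time: 8.15
tool_pos: [0.4402, -0.1156, 0.1509]
eef_rot: [0.686, 0.727, 0.002, -0.0]
wrist_force: [0.0, 8.1, 5.8]
width: 0.0271
grasp_force: 61.1
t 8.15 tcp [ 0.4402 -0.1156  0.1509] xang 93.3 tilt [ 0.003  0.004 -1.   ] F [0.  8.1 5.8] w 0.0271 gf 61.1 q [-0.53 -0.05  2.03  0.01  1.16 -0.59]
cm now [-6.6  -0.85  0.07]
turn 0.005 cm after turn [-6.6  -0.82  0.09]
```

```bash
python3 -m jog '{"increments":[{"x":-0.6,"y":-0.1,"z":0,"turn":0,"grip":1},{"x":-0.6,"y":-0.1,"z":0,"turn":0,"grip":1},{"x":-0.6,"y":-0.1,"z":0,"turn":0,"grip":1},{"x":-0.6,"y":-0.1,"z":0,"turn":0,"grip":1}]}'
python3 - <<'E'
from h import *
import cv2
need([.4355,-.182,.150],93)
s,_=cams.read_camera("side");t,_=cams.read_camera("top")
R=lambda im,x,y,w,h,S:cv2.resize(im[y:y+h,x:x+w,::-1],(w*S,h*S),interpolation=cv2.INTER_CUBIC)
cv2.imwrite("pics/p1.png",np.hstack([R(s,170,120,65,95,6),R(t,215,170,65,95,6)]))
E
```

```text
time: 8.55
tool_pos: [0.4374, -0.1392, 0.1499]
eef_rot: [0.686, 0.727, 0.003, -0.001]
wrist_force: [2.2, 8.5, -0.6]
width: 0.0271
grasp_force: 60.2
t 8.55 tcp [ 0.4374 -0.1392  0.1499] xang 93.3 tilt [ 0.002  0.005 -1.   ] F [ 2.2  8.5 -0.6] w 0.0271 gf 60.2 q [-0.58 -0.03  2.02  0.01  1.16 -0.64]
cm now [-4.26 -0.43 -0.03]
turn 0.005 cm after turn [-4.27 -0.41 -0.01]
```

View pics/p1.png

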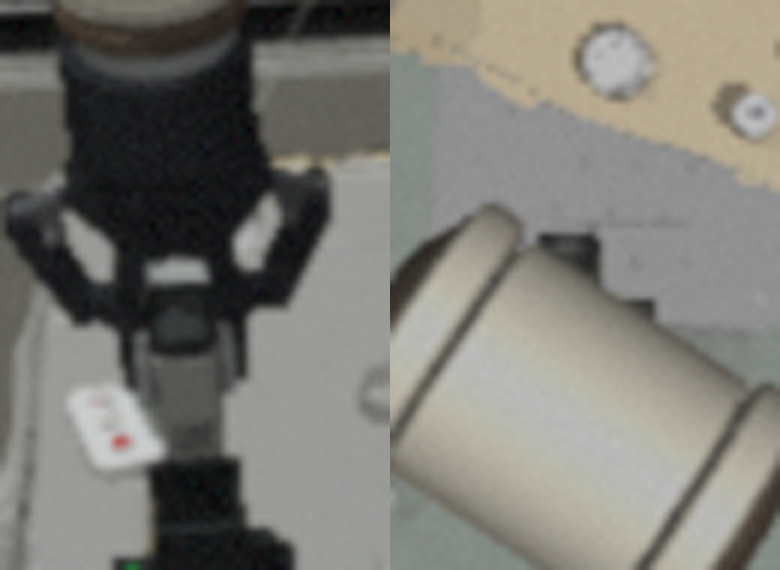

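The scanner is pivoting in the pads: its top end leans toward the camera at (180,320), the nose has gone behind the well at (195,450), and the push is only about 8 N. I'll continue to about 50 degrees.

```bash
python3 -m jog '{"increments":[{"x":-0.7,"y":0,"z":0,"turn":0,"grip":1},{"x":-0.7,"y":0,"z":0,"turn":0,"grip":1},{"x":-0.7,"y":0,"z":0,"turn":0,"grip":1},{"x":-0.7,"y":0,"z":0,"turn":0,"grip":1},{"x":-0.7,"y":0,"z":0,"turn":0,"grip":1},{"x":-0.7,"y":0,"z":0,"turn":0,"grip":1},{"x":0,"y":0,"z":0,"turn":0,"grip":1}]}'
python3 -c "
from h import *
need([.4355,-.182,.150],93)"
python3 -m jog '{"increments":[{"x":0,"y":0,"z":-3,"turn":0,"grip":1},{"x":0,"y":0,"z":-4,"turn":0,"grip":1},{"x":0,"y":0,"z":-4,"turn":0,"grip":1},{"x":2,"y":0,"z":-1,"turn":-0.15,"grip":1},{"x":4,"y":0,"z":0,"turn":-0.15,"grip":1},{"x":4,"y":0,"z":0,"turn":-0.15,"grip":1},{"x":2,"y":0,"z":0,"turn":-0.15,"grip":1},{"x":1,"y":0,"z":0,"turn":-0.15,"grip":1},{"x":0,"y":0,"z":0,"turn":-0.15,"grip":1},{"x":0,"y":0,"z":0,"turn":0,"grip":1}]}'
python3 - <<'E'
from h import *
import cv2
need([.4355,-.06,.25])
for n in("side","top"):
    p,d=cams.read_camera(n);np.savez(n+"1.npz",p=p,d=d)
    cv2.imwrite(f"pics/q_{n}.png",p[:,:,::-1])
s=np.load("side1.npz")["p"];cv2.imwrite("pics/q1.png",cv2.resize(s[60:230,130:330,::-1],None,fx=3.5,fy=3.5,interpolation=cv2.INTER_CUBIC))
E
```

```text
time: 9.35
tool_pos: [0.4388, -0.1822, 0.1499]
eef_rot: [0.686, 0.727, 0.001, -0.001]
wrist_force: [-1.5, 5.1, 1.5]
width: 0.0276
grasp_force: 60.7
t 9.35 tcp [ 0.4388 -0.1822  0.1499] xang 93.32 tilt [-0.001  0.003 -1.   ] F [-1.5  5.1  1.5] w 0.0276 gf 60.7 q [-0.65  0.01  1.97  0.    1.16 -0.71]
cm now [ 0.04 -0.33 -0.01]
turn 0.006 cm after turn [ 0.04 -0.33 -0.01]
time: 10.35
tool_pos: [0.4, -0.0609, 0.2704]
eef_rot: [0.301, 0.954, -0.0, 0.001]
wrist_force: [-0.0, 0.0, -0.1]
width: 0.0271
grasp_force: 60.2
t 10.35 tcp [ 0.4    -0.0609  0.2704] xang 144.97 tilt [ 0.002 -0.002 -1.   ] F [-0.   0.  -0.1] w 0.0271 gf 60.2 q [-0.45 -0.33  2.02 -0.    1.44 -1.41]
cm now [-2.85  2.11  2.04]
```

View pics/q1.png

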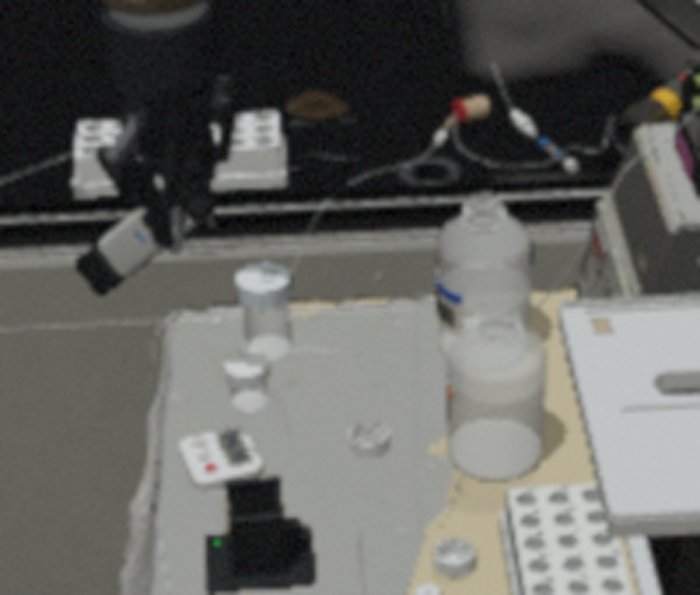

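The scanner holds its tilt of about 50 degrees, nose toward tool +x (nose at (98,270)). I turned the wrong way, so I'll turn back positive until tool x points at 20 degrees, then measure the tilt.

```bash
python3 -m jog '{"increments":[{"x":0,"y":0,"z":0,"turn":0.15,"grip":1},{"x":0,"y":0,"z":0,"turn":0.15,"grip":1},{"x":0,"y":0,"z":0,"turn":0.15,"grip":1},{"x":0,"y":0,"z":0,"turn":0.15,"grip":1},{"x":0,"y":0,"z":0,"turn":0.15,"grip":1},{"x":0,"y":0,"z":0,"turn":0.15,"grip":1},{"x":0,"y":0,"z":0,"turn":0.15,"grip":1},{"x":0,"y":0,"z":0,"turn":0.15,"grip":1},{"x":0,"y":0,"z":0,"turn":0.15,"grip":1},{"x":0,"y":0,"z":0,"turn":0.15,"grip":1},{"x":0,"y":0,"z":0,"turn":0.15,"grip":1},{"x":0,"y":0,"z":0,"turn":0.15,"grip":1}]}' >/dev/null
python3 -m jog '{"increments":[{"x":0,"y":0,"z":0,"turn":0.15,"grip":1},{"x":0,"y":0,"z":0,"turn":0.15,"grip":1},{"x":0,"y":0,"z":0,"turn":0.08,"grip":1},{"x":0,"y":0,"z":0,"turn":0,"grip":1},{"x":0,"y":0,"z":0,"turn":0,"grip":1}]}'
python3 - <<'E'
from h import *
import cv2
need([.45,.063,.25],20)
for n in("side","top"):
    p,d=cams.read_camera(n);np.savez(n+"2.npz",p=p,d=d)
s=np.load("side2.npz")["p"];print([np.round(x) for x in (px("side",[.4,-.061,.265]),px("side",[.485,-.03,.19]))])
cv2.imwrite("pics/q2.png",cv2.resize(s[50:190,140:280,::-1],None,fx=4,fy=4,interpolation=cv2.INTER_CUBIC))
E
```

```text
time: 12.15
tool_pos: [0.3998, -0.0607, 0.2694]
eef_rot: [0.985, 0.174, 0.0, 0.0]
wrist_force: [-0.4, -0.1, -1.6]
width: 0.0272
grasp_force: 60.2
t 12.15 tcp [ 0.3998 -0.0607  0.2694] xang 20.05 tilt [ 0. -0. -1.] F [-0.4 -0.1 -1.6] w 0.0272 gf 60.2 q [-0.45 -0.32  2.02 -0.    1.44  0.77]
cm now [ 8.96 -9.9   1.94]
turn 0.001 cm after turn [ 8.95 -9.9   1.94]
[array([182., 121.]), array([218., 138.])]
```

View pics/q2.png

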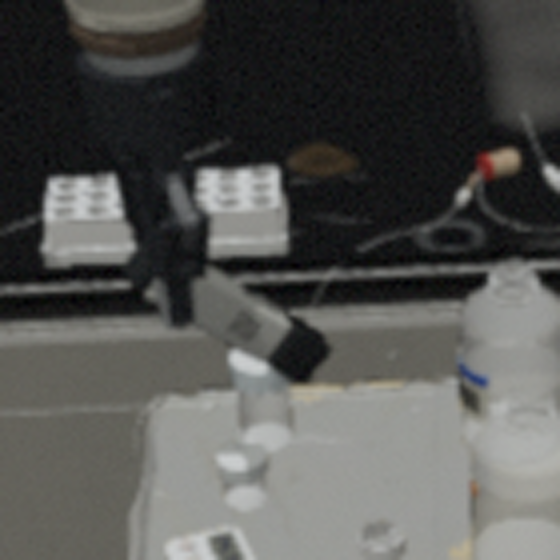

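The nose end centre shows at q2 (312,363), i.e. pixel (218,140.8). Solve the tilt from it.

Run:
```python
from h import *
from scipy.optimize import brentq
np.set_printoptions(precision=4,suppress=True)
T=np.array([.3998,-.0607,.2694]);G=T-[0,0,.0054];a=np.radians(20.05);f=np.array([np.cos(a),np.sin(a),0]);nn=np.array([-np.sin(a),np.cos(a),0])
p=w("side",218,140.8,.5);q=w("side",218,140.8,1.);tip=p+(q-p)*np.dot(G-p,nn)/np.dot(q-p,nn);v=tip-G
print("tip",tip,"len",np.linalg.norm(v),"theta",np.degrees(np.arctan2(v@f,-v[2])))
# depth points of the scanner body
for n in("side","top"):
    d=np.load(n+"2.npz")["d"];V,U=np.mgrid[0:384,0:512];m=d>0
    P=np.array([w(n,u,v_,d[v_,u]) for v_,u in zip(V[m],U[m]) if (160<u<235 and 90<v_<160) or n=="top"])
    r=P-G;s=r@f;h=r[:,2];k=(abs(r@nn)<.02)&(s>.03)&(s<.12)&(h<-.005)&(h>-.12);r=r[k]
    print(n,len(r))
    if len(r)>10:
        X=np.c_[s[k],h[k]];c=X.mean(0);e=np.linalg.svd(X-c)[2][0];print("mean",c,"dir theta",np.degrees(np.arctan2(abs(e[0]),abs(e[1]))),"s max",X[:,0].max(),"h min",X[:,1].min(),"lat",(r@nn).mean())
L=np.array([.634,.130,.058])+.0415*np.array([-np.cos(np.radians(20)),-np.sin(np.radians(20)),0])
for th in(45,50,55,60):
    t=np.radians(th);print(th,L-(.118+.083)*(f*np.sin(t)-np.array([0,0,np.cos(t)]))+[0,0,.0054])
```

```text
tip [ 0.4857 -0.0294  0.1801] len 0.1240947077789845 theta 47.438360096797126Traceback (most recent call last):
  File "<stdin>", line 10, in <module>
  File "h.py", line 4, in w
    c=cams.get_calibration(n);K=c["mtx"];x=(u-K[0][2])/K[0][0]*d;y=(v-K[1][2])/K[1][1]*d
ValueError: time passes only in moves, steps and waits
```

Run:
```python
from h import *
np.set_printoptions(precision=4,suppress=True)
T=np.array([.3998,-.0607,.2694]);G=T-[0,0,.0054];a=np.radians(20.05);f=np.array([np.cos(a),np.sin(a),0]);nn=np.array([-np.sin(a),np.cos(a),0])
for n in("side","top"):
    d=np.load(n+"2.npz")["d"];V,U=np.mgrid[0:384,0:512]
    c=cams.get_calibration(n);K=np.array(c["mtx"]);P=np.stack([(U-K[0,2])/K[0,0]*d,-(V-K[1,2])/K[1,1]*d,-d,np.ones_like(d)],-1)@np.array(c["extrinsics"]).T
    r=P[d>0][:,:3]-G;k=(abs(r@nn)<.022)&(r@f>.03)&(r@f<.12)&(r[:,2]<-.005)&(r[:,2]>-.13);r=r[k];X=np.c_[r@f,r[:,2]]
    print(n,len(r))
    if len(r)>10:
        c=X.mean(0);e=np.linalg.svd(X-c)[2][0];print("mean",c,"ang of mean",np.degrees(np.arctan2(c[0],-c[1])),"dir",np.degrees(np.arctan2(abs(e[0]),abs(e[1]))),"smax",X[:,0].max(),"hmin",X[:,1].min(),"lat",(r@nn).min(),(r@nn).mean())
L=np.array([.634,.130,.058])+.0415*np.array([-np.cos(np.radians(20)),-np.sin(np.radians(20)),0]);print(L)
for th in(46,48,50,52):
    t=np.radians(th);print(th,L-(.118+.083)*(f*np.sin(t)-np.array([0,0,np.cos(t)]))+[0,0,.0054])
```

```text
side 386
mean [ 0.0606 -0.0468] ang of mean 52.360943795660255 dir 41.3003859059312 smax 0.09847917695927041 hmin -0.09054886528875511 lat -0.02039370206570164 -0.012043851937346469
top 380
mean [ 0.067  -0.0359] ang of mean 61.818268757149205 dir 45.84443205696031 smax 0.10048109440461928 hmin -0.08143387241317973 lat -0.012668201089816198 -3.097466351861274e-05
[0.595  0.1158 0.058 ]
46 [0.4592 0.0662 0.203 ]
48 [0.4547 0.0646 0.1979]
50 [0.4504 0.063  0.1926]
52 [0.4462 0.0615 0.1871]
```

```bash
python3 -m jog '{"increments":[{"x":1,"y":-2,"z":1,"turn":0,"grip":1},{"x":1.5,"y":-2.5,"z":1,"turn":0,"grip":1},{"x":2,"y":-2.5,"z":1.3,"turn":0,"grip":1},{"x":2,"y":-1.9,"z":1.5,"turn":0,"grip":1},{"x":1.6,"y":-0.7,"z":1.4,"turn":0,"grip":1},{"x":0.8,"y":-0.3,"z":0.7,"turn":0,"grip":1},{"x":0.4,"y":0,"z":0.4,"turn":0,"grip":1},{"x":0,"y":0,"z":0,"turn":0,"grip":1},{"x":0,"y":0,"z":0,"turn":0,"grip":1}]}'
python3 - <<'E'
from h import *
import cv2
need([.4537,.0643,.1966],20)
ims=[]
for n in("side","top"):
    p,d=cams.read_camera(n);np.savez(n+"3.npz",p=p,d=d);ims.append(p)
R=lambda im,x,y,w,h,S:cv2.resize(im[y:y+h,x:x+w,::-1],(w*S,h*S),interpolation=cv2.INTER_CUBIC)
cv2.imwrite("pics/f.png",np.hstack([R(ims[0],180,90,110,100,4),R(ims[1],110,120,80,100,4)]))
f=np.array([.94,.342,0]);t=np.radians(48.5);n_=f*np.sin(t)-np.array([0,0,np.cos(t)])
from station import robot
G=robot.observe()["tool_pos"]-[0,0,.0054]
for k in(.118,.201):print(np.round(px("side",G+n_*k),1),np.round(px("top",G+n_*k),1))
E
```

```text
time: 13.15
tool_pos: [0.4533, 0.0639, 0.1969]
eef_rot: [0.985, 0.174, 0.0, 0.0]
wrist_force: [-0.6, -0.2, -0.9]
width: 0.0276
grasp_force: 60.2
t 13.15 tcp [0.4533 0.0639 0.1969] xang 20.0 tilt [ 0.001 -0.    -1.   ] F [-0.6 -0.2 -0.9] w 0.0276 gf 60.2 q [-0.12 -0.1   1.98 -0.    1.26  1.1 ]
cm now [ 0.06 -0.02  0.03]
turn -0.0 cm after turn [ 0.06 -0.02  0.03]
[235.5 135.7] [150.9 195.5]
[254.8 146.2] [147.5 174.1]
```

View pics/f.png

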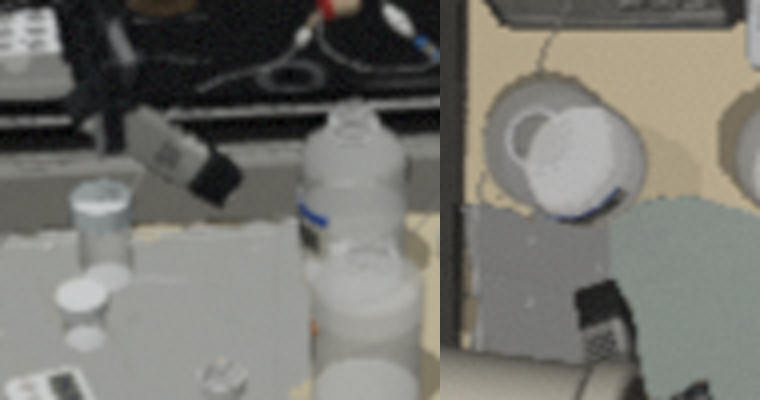

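The side view shows the nose at (231,192), aimed along its axis at the blue-band barcode (310,235). The top view shows the nose at (597,288), aimed at the label arc (590,215). The bottles are unmoved. I'll back off 4 mm along the line of sight, hold steady, and hand in.

```bash
python3 -m jog '{"increments":[{"x":-0.3,"y":0,"z":-0.3,"turn":0,"grip":1},{"x":0,"y":0,"z":0,"turn":0,"grip":1},{"x":0,"y":0,"z":0,"turn":0,"grip":1},{"x":0,"y":0,"z":0,"turn":0,"grip":1},{"x":0,"y":0,"z":0,"turn":0,"grip":1},{"x":0,"y":0,"z":0,"turn":0,"grip":1},{"x":0,"y":0,"z":0,"turn":0,"grip":1},{"x":0,"y":0,"z":0,"turn":0,"grip":1},{"x":0,"y":0,"z":0,"turn":0,"grip":1},{"x":0,"y":0,"z":0,"turn":0,"grip":1},{"x":0,"y":0,"z":0,"turn":0,"grip":1},{"x":0,"y":0,"z":0,"turn":0,"grip":1}]}'
python3 -m jog '{"increments":[{"x":0,"y":0,"z":0,"turn":0,"grip":1},{"x":0,"y":0,"z":0,"turn":0,"grip":1},{"x":0,"y":0,"z":0,"turn":0,"grip":1},{"x":0,"y":0,"z":0,"turn":0,"grip":1},{"x":0,"y":0,"z":0,"turn":0,"grip":1}]}'
python3 -c "
from station import ticket
print(ticket.close_job())"
```

```text
time: 14.45
tool_pos: [0.4503, 0.0636, 0.1993]
eef_rot: [0.985, 0.174, 0.0, -0.0]
wrist_force: [-0.1, -0.5, -0.4]
width: 0.0276
grasp_force: 60.2
time: 14.95
tool_pos: [0.4503, 0.0635, 0.1993]
eef_rot: [0.985, 0.174, 0.0, 0.0]
wrist_force: [-0.3, 0.6, -1.2]
width: 0.0274
grasp_force: 60.2
the job is handed in; nothing more can be done
None
```

I handed the job in at about 15 s: the scanner dwelt over the log-book sticker, was tilted in the grip against the cradle, and finished aimed at the blue-band barcode with the trigger squeezed, though neither read nor the verdict was reported back.

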